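Change over the topping caddies

TASK

The white drops are done and the dark ones come next: first tip the open lid of the ivory caddy over so that it falls shut, then flip the orange caddy's lid open past upright, so that it leans back on its stop and stays open by itself. Do it with light fingertip pushes; nothing is lifted off the table or carried, and both caddies and everything else stay where they stand.

Things in the scene. Friction and masses are not known exactly. Their poses are not given: they have to be found in the camera images.
- ivory_caddy: ivory topping caddy, a heavy loose box (1.8 kg) 110 deep (its x) x 120 wide (its y) x 100 high, filled with white chocolate drops; its lid is the same colour, a plate 110 x 120 x 6 with a small label, lying on the rim when shut (underside 100 above the table). Origin: centre of the underside; z up, x from the front (tab) to the hinged back wall, roughly away from the robot
- ivory_lid (a joint): hinge of the ivory caddy's lid, rad: 0 shut, about 1.57 upright, 1.9 its stop, leaning back away from the robot side. The hinge is free-running and lightly damped (it falls shut in about a second): the lid (about 0.15 kg) falls shut from below about 1.5 and falls back to the stop from above it
- ivory_lid_tab (a point): middle of the outer edge of the steel lift tab on the ivory lid (tab 70 wide, 6 thick, sticking out 28 beyond the caddy's front wall and 28 beyond the lid's edge, with free room below it down to low things on the table; its edge is 138 from the hinge line). Moves with the lid
- ivory_lid_hinge (a point): middle of the ivory lid's hinge line, on the caddy's back rim, 100 above the table. Its x axis turns with the lid; when the lid is shut x points from the tab to the hinge and z up
- orange_caddy: orange topping caddy, a heavy loose box (1.8 kg) 110 deep (its x) x 120 wide (its y) x 100 high, filled with dark chocolate drops; its lid is the same colour, a plate 110 x 120 x 6 with a small label, lying on the rim when shut (underside 100 above the table). Origin: centre of the underside; z up, x from the front (tab) to the hinged back wall, roughly away from the robot
- orange_lid (a joint): hinge of the orange caddy's lid, rad: 0 shut, about 1.57 upright, 1.9 its stop, leaning back away from the robot side. The hinge is free-running and lightly damped (it falls shut in about a second): the lid (about 0.15 kg) falls shut from below about 1.5 and falls back to the stop from above it
- orange_lid_tab (a point): middle of the outer edge of the steel lift tab on the orange lid (tab 70 wide, 6 thick, sticking out 28 beyond the caddy's front wall and 28 beyond the lid's edge, with free room below it down to low things on the table; its edge is 138 from the hinge line). Moves with the lid
- orange_lid_hinge (a point): middle of the orange lid's hinge line, on the caddy's back rim, 100 above the table. Its x axis turns with the lid; when the lid is shut x points from the tab to the hinge and z up
- mould: bystander: amber chocolate mould, 90 x 150 x 16, lying flat; origin: centre of its underside
- jar: bystander: amber glass jar with brass lid, 56 across, 100 high; origin: centre of its underside
- steel_pot: bystander: open steel pot with two side handles, 90 across, 100 high; origin: centre of its underside
- red_tin: bystander: red tin, 68 across, 80 high; origin: centre of its underside
- bowl: bystander: white bowl, 110 across, 45 high; origin: centre of its underside
- spatula: bystander: spatula with wooden handle, 240 long, lying flat along its x; origin: its middle, underside
- spoon: bystander: spoon, 160 long, lying flat along its x; origin: its middle, underside
Things that resemble listed ones, but are neither listed nor needed, are in the scene too. Several things look just like the orange_caddy: the one meant starts nearest to the robot's base. What is shaped like the ivory_caddy but blue is not meant.

How it is judged:
By the outcome, as a careful person would: the job done as asked, in the order asked, and still so for the second after the job is handed in, with the robot touching nothing.
It also fails if it takes over 56 s, if anything falls off the work surface, if the arm or the gripper's body presses on something with over 40 N, if the wrist force passes 120 N, or if a joint passes its speed limit or range.

ROBOT

A 6-joint arm with a two-finger parallel gripper is mounted at the origin on the work surface. World frame = base frame: x ahead of the robot, y to its left, z up, the work surface at z = 0. Lengths are in m, angles in rad, forces in N, time in s.
With the tool pointing down it reaches from about 0.375 to 0.975 m from the base axis. Payload 3.8 kg.
Tool frame: the origin (TCP) lies midway between the tips of the shut fingers; the grasp point (between the pads) lies 19 mm behind it; x points along the fingers, z is the direction in which the jaws open and shut, and the axes are right-handed (so a half turn about x gives the same grasp; the last joint's range is limited). The gripper opens to 85 mm and grips with 20 to 120 N. Pads are 22 mm wide; open, the fingers measure 114 mm over their backs; the gripper's body (76 mm by 85 mm) begins 54 mm behind the grasp point. The pads swing forward as they close: fully open they stand 13 mm farther back than shut.
Start: joints at [-1.162, 0.264, 1.604, -0, 1.274, -0.037], TCP at [0.291, -0.609, 0.231] pointing down, gripper open.
Joint ranges: [-2.63, 2.63], [-0.94, 2.18], [0.31, 2.57], [-1.31, 4.45], [0, 2.66], [-2.55, 2.55]. Speed limits (rad/s): [2.57, 2.57, 3.14, 3.14, 3.14, 3.14].

INTERFACE

Orientations are given as a rotation vector (axis times angle).
In Python, from workcell import * gives the robot as it stands. The module is installed in compiled form; this text tells all that it offers.
- The arm moves only by the tool carry_out, never from a script. Its arguments are lists of equal length, an entry for each row: "offset": the shift along the tool's x, y, z in cm, a list of three; "delta_rot": the turn, a rotation vector about the tool's x, y, z in degrees, a list of three. A call has exactly 5 rows; each row shifts and turns the commanded pose from where the row before left it, along the tool's axes as they then stand; what a row does not reach is not made up. A row lasts 1/12 s, in which the tool goes at most 41.7 mm and 7.16 degrees, less where a joint would pass 70% of its speed; a pose out of reach is approached as far as the arm can. A call is refused whole if a number of a shift passes 4.17 or a number of a turn 7.16, either way. A call with a gripper value outside its range is refused whole. "fingers" is the opening, from -1 (shut) to 1 (fully open), set as the call begins (left out, the last holds). The fingers move at their own pace and stop on an object; "newtons" is the grip in N (left out, the last holds). Time passes only in rows, so rows that do not move let the fingers close, or fill a call up. It gives the time, the measured TCP pose, the force and the opening at its end, in the units of the state.
- read_state(): the state, without advancing time (a new reading comes with each control period).
- read_camera(name): name is "scene" or "top"; returns (picture, depth): 480x640x3 uint8, red, green, blue; 480x640 float32, m along the optical axis (not along the pixel's ray), 0 where there is no reading.
- get_calibration(name): a dict with "fx", "fy", "cx", "cy" (pixels), "R" (3x3) and "t" (3): a world point X has camera coordinates R X + t. Camera axes: x right, y down, z forward; pixel columns grow to the right and rows downward; lengths in m; the calibration is good to about 2 mm. A picture is of the moment at which its call begins. get_calibration takes no time and is no camera call.
- finish_job(): hands the job in, once; it reports no verdict.
The state is a dict: "time": time; "q": joint angles; "joint_vel": joint speeds; "joint_torque": joint torques, N m; "tool_pos": TCP position; "tcp_rot": TCP orientation; "wrist_force": force on the tool from outside, world axes, zero at the start; "torque": the same for the moment, N m; "width": opening from 0.0 (shut) to 1.0 (fully open).
Only numpy, scipy, OpenCV 4.12 (cv2) and the standard library are available. Lean on these libraries where they do the work, as an engineer would, in place of code of your own. Each camera call takes 0.05 s, during which the arm holds its last target. There are 200 camera calls.

## Working session

There is one attempt and no reset: what is moved stays moved. The work goes in short steps, Python scripts to look and compute and a tool call to move; the robot and the scene stay as the last step left them, time stands still between calls to the robot, and variables do not carry over. Pictures are saved under pics/ and viewed, about 8 in all and at most 12, crops included, and the job is handed in when it is done.

Besides the shell and the picture viewer there is one more tool, called after "Call:" by a JSON object that holds its "op" and its "data", one argument or row to a line. carry_out: Moves the arm, as the interface text tells. Its arguments: {"type":"object","properties":{"offset":{"type":"array"},"delta_rot":{"type":"array"},"fingers":{"type":"number"},"newtons":{"type":"number"}},"required":["offset","delta_rot"]}

```bash
mkdir -p pics; ls; cat > h.py <<'E'
from workcell import *
import numpy as np, cv2
from scipy.spatial.transform import Rotation as Ro
def pts(name,dep):
    c=get_calibration(name); v,u=np.mgrid[0:480,0:640]
    P=np.stack([(u-c["cx"])/c["fx"]*dep,(v-c["cy"])/c["fy"]*dep,dep],-1)
    return (P-np.array(c["t"]))@np.array(c["R"])   # R^T(P-t)
def grab(name,tag):
    im,d=read_camera(name); cv2.imwrite(f"pics/{tag}.png",im[:,:,::-1]); np.savez(f"/tmp/{tag}.npz",im=im,d=d,P=pts(name,d)); return im,d
E
python3 - <<'E'
from h import *
grab("scene","s0");grab("top","t0")
s=read_state();print({k:np.round(v,3) for k,v in s.items()})
print(Ro.from_rotvec(s["tcp_rot"]).as_matrix().round(3))
for n in("scene","top"):
    c=get_calibration(n);print(n,c["fx"],-np.array(c["R"]).T@c["t"])
E
```

```text
pics
{'time': np.float64(0.1), 'q': array([-1.162,  0.265,  1.605, -0.   ,  1.274, -0.037]), 'joint_vel': array([ 0.   , -0.001, -0.002, -0.001, -0.   , -0.   ]), 'joint_torque': array([ 0.0000e+00, -5.1670e+01, -3.6859e+01, -0.0000e+00,  6.0000e-03,
       -0.0000e+00]), 'tool_pos': array([ 0.291, -0.608,  0.23 ]), 'tcp_rot': array([ 0.876,  1.39 , -0.874]), 'wrist_force': array([-1.65 , -0.268, -0.38 ]), 'torque': array([-0.023,  0.041,  0.027]), 'width': np.float64(1.001)}
[[-0.001  0.902  0.431]
 [ 0.002  0.431 -0.902]
 [-1.     0.    -0.002]]
scene 493.4640876354929 [1.26086977 0.71764847 1.18122703]
top 491.5120383201727 [0.36977578 0.06207226 1.40383326]
```

View pics/s0.png

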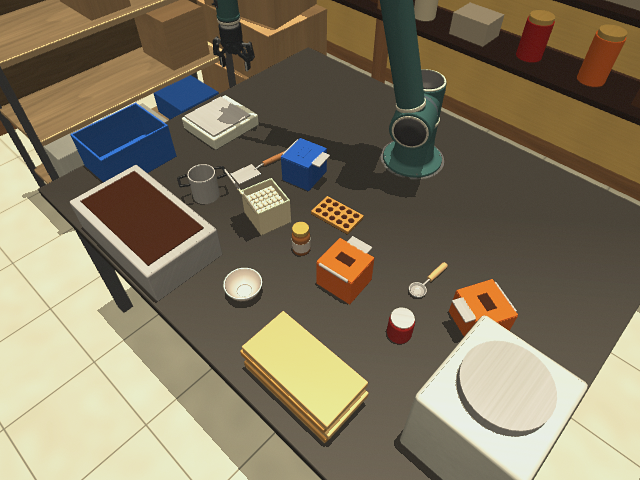

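View pics/t0.png

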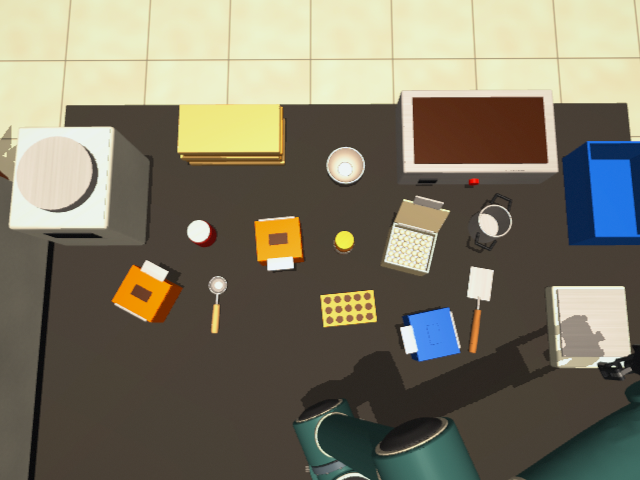

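The top view shows the ivory caddy at (410,248), with its lid leaning back and its tab at about (428,203). The steel pot is to its right at (490,222), and a large white tray lies behind it. Orange candidates are (278,240), with its tab at (281,264) towards the robot, and (148,292), with its tab at (155,270) facing away. The blue box at (430,334) is not meant. Next I compare base distances and measure the caddies.

```bash
python3 - <<'E'
from h import *
t=np.load("/tmp/t0.npz");im,P=t["im"],t["P"]
hsv=cv2.cvtColor(im,cv2.COLOR_RGB2HSV)
m=((hsv[...,0]>6)&(hsv[...,0]<16)&(hsv[...,1]>200)&(hsv[...,2]>120)).astype(np.uint8)
top=m*((P[...,2]>.095)&(P[...,2]<.12)).astype(np.uint8)
top=cv2.morphologyEx(top,cv2.MORPH_CLOSE,np.ones((15,15),np.uint8))
n,l,st,ce=cv2.connectedComponentsWithStats(top)
for i in range(1,n):
    if st[i,4]<300: continue
    w=P[l==i]; r=cv2.minAreaRect(w[:,:2].astype(np.float32)*1000)
    print("orange",ce[i].round(),r,"z",np.median(w[:,2]).round(4),"dist",np.hypot(*r[0]))
def reg(name,u0,u1,v0,v1,lo,hi):
    Q=P[v0:v1,u0:u1];I=im[v0:v1,u0:u1].astype(int);g=(Q[...,2]>lo)&(Q[...,2]<hi)
    return Q,I,g
# orange tab
Q,I,g=reg("o",255,305,215,275,.09,.12); w=Q[g&(I.min(-1)>110)]
r=cv2.minAreaRect(w[w[:,0]<np.median(Q[g][:,0])][:,:2].astype(np.float32)*1000);print("orange tab white",r,len(w))
# heights profile ivory
Q,I,g=reg("i",375,455,190,280,.07,.3)
for v in range(190,282,5):
    print(v,[(int(u),*(P[v,u]*1000).round().astype(int)) for u in range(388,452,10)])
for u,v in((490,222),(344,240),(278,240),(480,284),(475,130)):print(u,v,P[v,u].round(3))
c=cv2.resize(im[180:285,240:460],None,fx=3.5,fy=3.5,interpolation=cv2.INTER_CUBIC);cv2.imwrite("pics/c0.png",c[:,:,::-1])
E
```

```text
orange [150. 295.] ((385.4237060546875, 341.43585205078125), (548.9443359375, 108.69956970214844), 75.59349060058594) z 0.1074 dist 514.907636624835
orange tab white ((526.899169921875, 179.68783569335938), (32.825782775878906, 68.68363952636719), 5.357599258422852) 409
190 [(388, np.int64(756), np.int64(-125), np.int64(0)), (398, np.int64(756), np.int64(-155), np.int64(-1)), (408, np.int64(757), np.int64(-184), np.int64(-3)), (418, np.int64(754), np.int64(-212), np.int64(8)), (428, np.int64(755), np.int64(-242), np.int64(3)), (438, np.int64(756), np.int64(-272), np.int64(0)), (448, np.int64(756), np.int64(-301), np.int64(1))]
195 [(388, np.int64(741), np.int64(-125), np.int64(0)), (398, np.int64(740), np.int64(-154), np.int64(2)), (408, np.int64(739), np.int64(-182), np.int64(5)), (418, np.int64(741), np.int64(-213), np.int64(-2)), (428, np.int64(741), np.int64(-242), np.int64(0)), (438, np.int64(740), np.int64(-270), np.int64(4)), (448, np.int64(741), np.int64(-300), np.int64(1))]
200 [(388, np.int64(726), np.int64(-125), np.int64(-2)), (398, np.int64(727), np.int64(-154), np.int64
[... 5610 characters left out ...]
5), np.int64(-205), np.int64(5)), (428, np.int64(505), np.int64(-234), np.int64(2)), (438, np.int64(506), np.int64(-263), np.int64(0)), (448, np.int64(505), np.int64(-290), np.int64(5))]
280 [(388, np.int64(491), np.int64(-120), np.int64(-1)), (398, np.int64(491), np.int64(-148), np.int64(0)), (408, np.int64(491), np.int64(-177), np.int64(-1)), (418, np.int64(491), np.int64(-205), np.int64(0)), (428, np.int64(491), np.int64(-234), np.int64(-3)), (438, np.int64(491), np.int64(-262), np.int64(2)), (448, np.int64(491), np.int64(-290), np.int64(1))]
490 222 [ 0.659 -0.418  0.004]
344 240 [0.59  0.009 0.1  ]
278 240 [0.588 0.186 0.111]
480 284 [ 0.479 -0.38   0.005]
475 130 [ 0.888 -0.348  0.129]
```

View pics/c0.png

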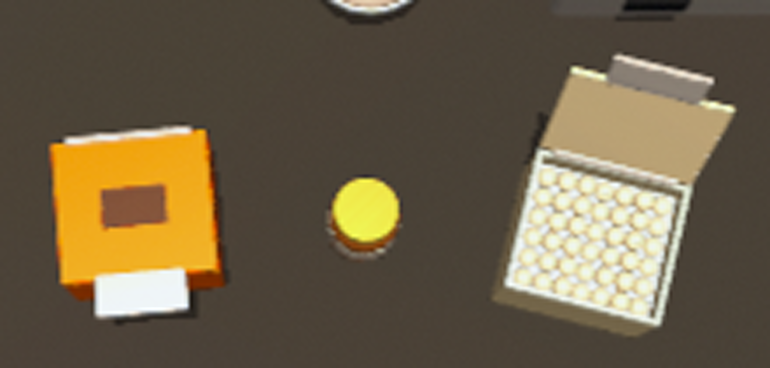

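The crop shows the near orange caddy shut, with its tab towards the robot. The ivory lid leans back and nothing stands directly behind it. Orange at (278,240) is about 0.62 m from the base and the other at (148,292) about 0.69 m, so the first is the one meant. I'll refine both frames and plan the first move.

```bash
cat >> h.py <<'E'
def frame(yaw,down):
    """tool x points along heading yaw, 'down' deg below horizontal (90=straight down); z horizontal"""
    y,d=np.radians([yaw,down]); h=np.array([np.cos(y),np.sin(y),0]);k=np.array([0,0,1.])
    x=np.cos(d)*h-np.sin(d)*k; yy=np.sin(d)*h+np.cos(d)*k
    return np.stack([x,yy,np.cross(x,yy)],1)
def plan(p,R,n,p0=None,R0=None):
    s=read_state(); p0=np.array(s["tool_pos"]) if p0 is None else p0; R0=Ro.from_rotvec(s["tcp_rot"]).as_matrix() if R0 is None else R0
    w=np.degrees(Ro.from_matrix(R0.T@R).as_rotvec())/n; w=w.round(1)
    step=(np.array(p)-p0)/n; Rc=R0.copy(); pc=p0.copy(); rows=[]
    for i in range(n):
        o=(Rc.T@((np.array(p)-pc)/(n-i))*100).round(2); pc=pc+Rc@o/100; Rc=Rc@Ro.from_rotvec(np.radians(w)).as_matrix(); rows.append(o.tolist())
    print("rot/row",w.tolist(),"->",pc.round(3))
    for i in range(0,n,5): print(rows[i:i+5])
    return pc,Rc
def st():
    s=read_state();R=Ro.from_rotvec(s["tcp_rot"]).as_matrix()
    print("t",round(float(s["time"]),2),"q",np.round(s["q"],2),"p",np.round(s["tool_pos"],4),"F",np.round(s["wrist_force"],1),"down",np.degrees(np.arcsin(-R[2,0])).round(1),"z",R[:,2].round(2))
E
python3 - <<'E'
from h import *
t=np.load("/tmp/t0.npz");im,P=t["im"],t["P"];hsv=cv2.cvtColor(im,cv2.COLOR_RGB2HSV)
# rays on the lid-top plane z=.106 for orange
c=get_calibration("top");R=np.array(c["R"]);C=-R.T@c["t"]
def ray(uv,z):
    d=np.c_[(uv[:,0]-c["cx"])/c["fx"],(uv[:,1]-c["cy"])/c["fy"],np.ones(len(uv))]@R
    return (C+d*((z-C[2])/d[:,2])[:,None])[:,:2]
m=((hsv[...,0]>6)&(hsv[...,0]<18)&(hsv[...,1]>180)&(hsv[...,2]>90)&(P[...,2]>.085)).astype(np.uint8);m[:, :245]=0;m[:,310:]=0;m[:210]=0;m[280:]=0
uv=np.argwhere(m)[:,::-1].astype(float);print("orange",cv2.minAreaRect(ray(uv,.106).astype(np.float32)*1000))
w=((im.min(-1)>150)&(P[...,2]>.08)).astype(np.uint8);w[:,:245]=0;w[:,310:]=0;w[:252]=0;w[280:]=0
print("tab",cv2.minAreaRect(ray(np.argwhere(w)[:,::-1].astype(float),.106).astype(np.float32)*1000),w.sum())
# ivory lid plane (inner face), z>.115
Q=P[195:236,395:455].reshape(-1,3);Q=Q[(Q[:,2]>.118)&(Q[:,2]<.26)];q0=Q.mean(0)
n=np.linalg.svd(Q-q0)[2][2]; n*=-np.sign(n[0])
print("n",n.round(3),"lid angle",np.degrees(np.arccos(-n[2]*-1)).round(1),"yaw",np.degrees(np.arctan2(-n[1],-n[0])),"mean",q0.round(4),len(Q), "zmax",Q[:,2].max())
b=Q[Q[:,2]>.21];print("tab pts",b.mean(0).round(3),b.max(0).round(3),b.min(0).round(3))
d=np.cross(n,[0,0,1]);d/=np.linalg.norm(d);e=np.cross(n,d);e*=np.sign(e[2]);hm=q0+e*(.103-q0[2])/e[2];print("hinge near",hm.round(4),"lateral range",np.percentile((Q-hm)@d,[1,99]))
for z in(.15,.2,.231):print(z,(hm+e*(z-.103)/e[2]).round(3))
plan([.75,-.22,.34],frame(-14,90),20)
E
```

```text
orange ((591.3089599609375, 184.90045166015625), (112.43869018554688, 120.60226440429688), 5.573363780975342)
tab ((527.1149291992188, 179.7184600830078), (32.0378303527832, 68.75210571289062), 5.24682092666626) 307
n [-0.913  0.241  0.328] lid angle 70.8 yaw -14.77987371712801 mean [ 0.6493 -0.1898  0.1759] 1201 zmax 0.23591504927334814
tab pts [ 0.665 -0.194  0.224] [ 0.68  -0.161  0.236] [ 0.651 -0.228  0.21 ]
hinge near [ 0.6248 -0.1833  0.103 ] lateral range [-0.05850645  0.05832385]
0.15 [ 0.641 -0.188  0.15 ]
0.2 [ 0.657 -0.192  0.2  ]
0.231 [ 0.668 -0.195  0.231]
rot/row [2.0, -0.0, 0.0] -> [ 0.75 -0.22  0.34]
[[-0.55, 2.91, -0.76], [-0.55, 2.88, -0.86], [-0.55, 2.85, -0.96], [-0.55, 2.81, -1.06], [-0.55, 2.77, -1.16]]
[[-0.55, 2.73, -1.26], [-0.55, 2.69, -1.35], [-0.55, 2.64, -1.45], [-0.55, 2.59, -1.54], [-0.55, 2.53, -1.63]]
[[-0.55, 2.47, -1.71], [-0.55, 2.41, -1.8], [-0.55, 2.35, -1.88], [-0.54, 2.28, -1.96], [-0.55, 2.21, -2.04]]
[[-0.54, 2.14, -2.12], [-0.55, 2.06, -2.19], [-0.54, 1.99, -2.26], [-0.55, 1.9, -2.32], [-0.54, 1.82, -2.39]]
```

Call:
{"op": "carry_out", "data": {
  "offset": [
    [-0.55, 2.9, -0.75],
    [-0.55, 2.9, -0.85],
    [-0.55, 2.85, -0.95],
    [-0.55, 2.8, -1.05],
    [-0.55, 2.75, -1.15]
  ],
  "delta_rot": [
    [2, 0, 0],
    [2, 0, 0],
    [2, 0, 0],
    [2, 0, 0],
    [2, 0, 0]
  ],
  "fingers": -1
}}

```text
time: 0.52
tool_pos: [0.4064, -0.5113, 0.2583]
tcp_rot: [1.009, 1.326, -1.009]
wrist_force: [0.4, 0.3, 0.1]
width: 0.303
```

Call:
{"op": "carry_out", "data": {
  "offset": [
    [-0.55, 2.75, -1.25],
    [-0.55, 2.7, -1.35],
    [-0.55, 2.65, -1.45],
    [-0.55, 2.6, -1.55],
    [-0.55, 2.55, -1.65]
  ],
  "delta_rot": [
    [2, 0, 0],
    [2, 0, 0],
    [2, 0, 0],
    [2, 0, 0],
    [2, 0, 0]
  ]
}}

```text
time: 0.93
tool_pos: [0.522, -0.4136, 0.2858]
tcp_rot: [1.139, 1.254, -1.139]
wrist_force: [-0.0, -0.6, 0.6]
width: -0.0
```

Call:
{"op": "carry_out", "data": {
  "offset": [
    [-0.55, 2.45, -1.7],
    [-0.55, 2.4, -1.8],
    [-0.55, 2.35, -1.9],
    [-0.55, 2.3, -1.95],
    [-0.55, 2.2, -2.05]
  ],
  "delta_rot": [
    [2, 0, 0],
    [2, 0, 0],
    [2, 0, 0],
    [2, 0, 0],
    [2, 0, 0]
  ]
}}

```text
time: 1.35
tool_pos: [0.6366, -0.3164, 0.3133]
tcp_rot: [1.267, 1.172, -1.268]
wrist_force: [-0.9, -0.5, 0.2]
width: -0.0
```

Call:
{"op": "carry_out", "data": {
  "offset": [
    [-0.55, 2.15, -2.1],
    [-0.55, 2.05, -2.2],
    [-0.55, 2.0, -2.25],
    [-0.55, 1.9, -2.3],
    [-0.55, 1.8, -2.4]
  ],
  "delta_rot": [
    [2, 0, 0],
    [2, 0, 0],
    [2, 0, 0],
    [2, 0, 0],
    [2, 0, 0]
  ]
}}

```text
time: 1.77
tool_pos: [0.7512, -0.2197, 0.3406]
tcp_rot: [1.393, 1.079, -1.395]
wrist_force: [-0.2, -1.0, 0.2]
width: 0.003
```

```bash
python3 - <<'E'
from h import *
st()
h=frame(-14.5,0)[:,0]; tab=np.array([.668,-.195,.231])
a=tab+h*.045; a[2]=.2
print("lower");p,R=plan(a,frame(-14.5,90),10)
b=np.array([.6248,-.183,.2])-h*.02
print("push",b.round(3));p,R=plan(b,frame(-14.5,90),15,p,R)
E
```

```text
t 1.77 q [-0.32  0.44  1.18 -0.    1.53  1.51] p [ 0.7512 -0.2197  0.3406] F [-0.2 -1.   0.2] down 89.9 z [-0.25 -0.97 -0.  ]
lower
rot/row [-0.0, -0.0, 0.0] -> [ 0.712 -0.206  0.2  ]
[[1.41, -0.42, -0.03], [1.41, -0.42, -0.03], [1.41, -0.41, -0.03], [1.41, -0.42, -0.03], [1.4, -0.41, -0.03]]
[[1.41, -0.42, -0.03], [1.4, -0.41, -0.03], [1.41, -0.42, -0.03], [1.4, -0.41, -0.03], [1.41, -0.42, -0.03]]
push [ 0.605 -0.178  0.2  ]
rot/row [-0.0, -0.0, 0.0] -> [ 0.605 -0.178  0.2  ]
[[0.0, -0.73, -0.0], [0.0, -0.73, -0.01], [0.0, -0.73, -0.0], [0.0, -0.73, -0.01], [0.0, -0.73, -0.0]]
[[0.0, -0.73, -0.01], [0.0, -0.73, -0.0], [0.0, -0.73, -0.01], [0.0, -0.73, -0.0], [0.0, -0.74, -0.01]]
[[0.0, -0.73, -0.0], [0.0, -0.74, -0.01], [0.0, -0.73, -0.0], [0.01, -0.74, -0.01], [0.0, -0.73, -0.0]]
```

Call:
{"op": "carry_out", "data": {
  "offset": [
    [1.4, -0.4, 0],
    [1.4, -0.4, 0],
    [1.4, -0.4, 0],
    [1.4, -0.4, 0],
    [1.4, -0.4, 0]
  ],
  "delta_rot": [
    [0, 0, 0],
    [0, 0, 0],
    [0, 0, 0],
    [0, 0, 0],
    [0, 0, 0]
  ]
}}

```text
time: 2.18
tool_pos: [0.7307, -0.2154, 0.2695]
tcp_rot: [1.392, 1.081, -1.393]
wrist_force: [-0.5, -1.0, 0.0]
width: -0.0
```

Call:
{"op": "carry_out", "data": {
  "offset": [
    [1.4, -0.4, 0],
    [1.4, -0.4, 0],
    [1.4, -0.4, 0],
    [1.4, -0.4, 0],
    [1.4, -0.4, 0]
  ],
  "delta_rot": [
    [0, 0, 0],
    [0, 0, 0],
    [0, 0, 0],
    [0, 0, 0],
    [0, 0, 0]
  ]
}}

```text
time: 2.6
tool_pos: [0.7111, -0.2106, 0.1998]
tcp_rot: [1.392, 1.08, -1.394]
wrist_force: [0.7, 0.5, -0.3]
width: 0.0
```

Call:
{"op": "carry_out", "data": {
  "offset": [
    [0, -0.6, 0],
    [0, -0.6, 0],
    [0, -0.6, 0],
    [0, -0.6, 0],
    [0, -0.6, 0]
  ],
  "delta_rot": [
    [0, 0, 0],
    [0, 0, 0],
    [0, 0, 0],
    [0, 0, 0],
    [0, 0, 0]
  ]
}}

```text
time: 3.02
tool_pos: [0.6828, -0.2034, 0.2029]
tcp_rot: [1.393, 1.077, -1.391]
wrist_force: [-0.0, -0.4, 0.8]
width: -0.001
```

```bash
python3 - <<'E'
from h import *
grab("scene","s1"); st()
E
```

```text
t 3.07 q [-0.32  0.35  1.55 -0.    1.24  1.5 ] p [ 0.6818 -0.2031  0.2028] F [-1.1 -0.3  0.3] down 89.9 z [-0.25 -0.97  0.  ]
```

View pics/s1.png

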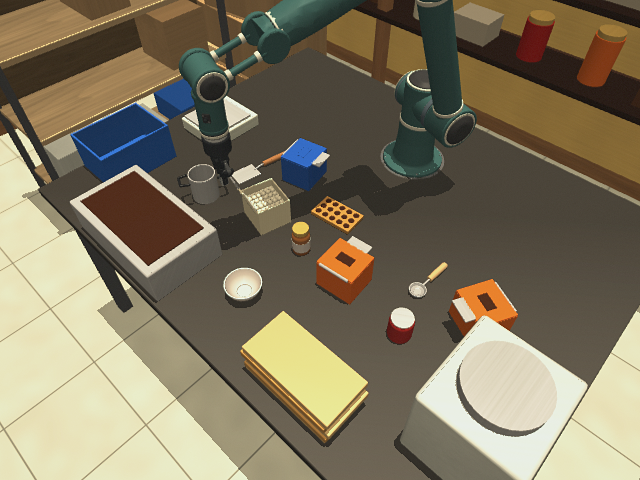

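```bash
python3 - <<'E'
from h import *
c=get_calibration("scene");R=np.array(c["R"]);t=np.array(c["t"])
for n,X in dict(hinge=[.6248,-.183,.1],tab=[.668,-.195,.231],tcp=[.682,-.203,.203],orangetab=[.508,.177,.103],cad=[.571,-.169,.1]).items():
    x=R@X+t;print(n,(c["fx"]*x[0]/x[2]+c["cx"]).round(),(c["fy"]*x[1]/x[2]+c["cy"]).round())
a=np.load("/tmp/s0.npz")["im"][110:250,170:330];b=np.load("/tmp/s1.npz")["im"][110:250,170:330]
g=cv2.resize(np.hstack([a,b]),None,fx=2.5,fy=2.5,interpolation=cv2.INTER_CUBIC);cv2.imwrite("pics/c1.png",g[:,:,::-1])
E
```

```text
hinge 248.0 202.0
tab 229.0 175.0
tcp 225.0 183.0
orangetab 362.0 241.0
cad 264.0 195.0
```

View pics/c1.png

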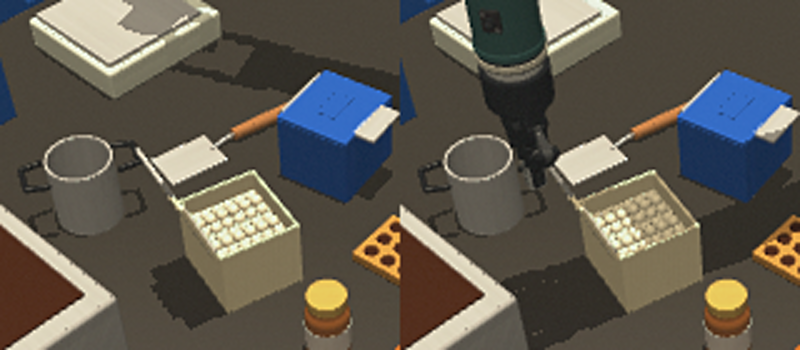

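The side crop shows the lid edge-on, with the finger just behind its tab at about (225,180) and the pot handle clear. I'll continue the pull.

Call:
{"op": "carry_out", "data": {
  "offset": [
    [0, -0.6, 0],
    [0, -0.6, 0],
    [0, -0.6, 0],
    [0, -0.6, 0],
    [0, -0.6, 0]
  ],
  "delta_rot": [
    [0, 0, 0],
    [0, 0, 0],
    [0, 0, 0],
    [0, 0, 0],
    [0, 0, 0]
  ]
}}

```text
time: 3.48
tool_pos: [0.653, -0.1957, 0.2014]
tcp_rot: [1.393, 1.079, -1.393]
wrist_force: [0.4, -0.7, -0.6]
width: 0.002
```

Call:
{"op": "carry_out", "data": {
  "offset": [
    [0, -0.6, 0],
    [0, -0.6, 0],
    [0, -0.6, 0],
    [0, -0.6, 0],
    [0, -0.6, 0]
  ],
  "delta_rot": [
    [0, 0, 0],
    [0, 0, 0],
    [0, 0, 0],
    [0, 0, 0],
    [0, 0, 0]
  ]
}}

```text
time: 3.9
tool_pos: [0.6239, -0.1882, 0.2011]
tcp_rot: [1.393, 1.079, -1.393]
wrist_force: [0.8, -0.1, -0.3]
width: -0.002
```

Call:
{"op": "carry_out", "data": {
  "offset": [
    [0, -0.6, 0],
    [0, -0.6, 0],
    [0, -0.6, 0],
    [0, 0, 0],
    [0, 0, 0]
  ],
  "delta_rot": [
    [0, 0, 0],
    [0, 0, 0],
    [0, 0, 0],
    [0, 0, 0],
    [0, 0, 0]
  ]
}}

```text
time: 4.32
tool_pos: [0.6069, -0.1838, 0.2014]
tcp_rot: [1.393, 1.079, -1.392]
wrist_force: [0.1, -0.4, 0.1]
width: -0.005
```

```bash
python3 - <<'E'
from h import *
im,d=grab("scene","s2"); st()
P=np.load("/tmp/s2.npz")["P"]
for v in range(170,235,8): print(v,[tuple((P[v,u]*1000).round().astype(int).tolist()) for u in range(240,300,12)])
# plan lift and move towards orange: pitched
p,R=plan([.55,-.165,.33],frame(-14.5,90),5)
p,R=plan([.38,.155,.30],frame(5.5,40),15,p,R)
E
```

```text
t 4.37 q [-0.33  0.21  1.73  0.    1.2   1.49] p [ 0.6072 -0.1839  0.2014] F [ 0.5 -0.1  0.2] down 90.0 z [-0.25 -0.97  0.  ]
170 [(480, -407, 1), (602, -171, 222), (576, -149, 218), (387, -318, -5), (403, -237, 54)]
178 [(513, -368, 8), (589, -195, 166), (587, -139, 200), (419, -284, -2), (406, -236, 19)]
186 [(532, -348, -5), (603, -181, 152), (600, -127, 185), (513, -177, 93), (422, -220, 3)]
194 [(560, -315, -2), (614, -171, 133), (612, -115, 168), (526, -164, 75), (447, -195, -1)]
202 [(586, -284, 0), (626, -162, 113), (582, -159, 83), (555, -133, 82), (533, -101, 87)]
210 [(610, -257, -1), (625, -168, 73), (615, -121, 99), (575, -113, 75), (537, -100, 55)]
218 [(632, -231, -4), (623, -177, 29), (619, -120, 67), (578, -113, 40), (540, -98, 22)]
226 [(655, -205, -5), (629, -175, -3), (622, -122, 32), (585, -108, 11), (549, -91, -4)]
234 [(679, -177, -3), (655, -146, 1), (627, -120, -1), (600, -94, -4), (573, -67, -5)]
rot/row [0.0, 0.0, -0.0] -> [ 0.55  -0.165  0.33 ]
[[-2.57, -1.2, -0.08], [-2.57, -1.2, -0.08], [-2.57, -1.2, -0.08], [-2.58, -1.2, -0.08], [-2.57, -1.21, -0.08]]
rot/row [-1.2, 0.6, 3.3] -> [0.38  0.155 0.3  ]
[[0.2, -1.63, -1.78], [0.12, -1.6, -1.82], [0.05, -1.57, -1.85], [-0.02, -1.53, -1.88], [-0.08, -1.49, -1.91]]
[[-0.15, -1.44, -1.94], [-0.21, -1.39, -1.98], [-0.27, -1.33, -2.01], [-0.32, -1.28, -2.04], [-0.37, -1.21, -2.06]]
[[-0.42, -1.15, -2.09], [-0.46, -1.08, -2.12], [-0.49, -1.0, -2.15], [-0.53, -0.93, -2.18], [-0.55, -0.85, -2.2]]
```

The lid is past upright and falling. I'll lift straight up and let it land.

Call:
{"op": "carry_out", "data": {
  "offset": [
    [-1.5, 0.5, 0],
    [-2.5, 0.5, 0],
    [-2.5, 0, 0],
    [-2.5, 0, 0],
    [-2.5, 0, 0]
  ],
  "delta_rot": [
    [0, 0, 0],
    [0, 0, 0],
    [0, 0, 0],
    [0, 0, 0],
    [0, 0, 0]
  ]
}}

```text
time: 4.78
tool_pos: [0.6172, -0.1864, 0.3173]
tcp_rot: [1.393, 1.079, -1.393]
wrist_force: [0.2, 0.0, 0.2]
width: 0.003
```

Call:
{"op": "carry_out", "data": {
  "offset": [
    [-1, 0, 0],
    [0, 0, 0],
    [0, 0, 0],
    [0, 0, 0],
    [0, 0, 0]
  ],
  "delta_rot": [
    [0, 0, 0],
    [0, 0, 0],
    [0, 0, 0],
    [0, 0, 0],
    [0, 0, 0]
  ]
}}

```text
time: 5.2
tool_pos: [0.6159, -0.186, 0.3235]
tcp_rot: [1.391, 1.083, -1.395]
wrist_force: [-0.8, 0.3, 0.2]
width: 0.002
```

Call:
{"op": "carry_out", "data": {
  "offset": [
    [0, -2, -1],
    [0, -2, -1.5],
    [0, -2, -2],
    [0, -2, -2],
    [0, -2, -2]
  ],
  "delta_rot": [
    [0, 0, 0],
    [0, 0, 0],
    [0, 0, 0],
    [0, 0, 0],
    [0, 0, 0]
  ]
}}

```text
time: 5.62
tool_pos: [0.5396, -0.0782, 0.3241]
tcp_rot: [1.392, 1.081, -1.396]
wrist_force: [0.3, -0.3, 0.6]
width: 0.002
```

```bash
python3 - <<'E'
from h import *
im,d=grab("scene","s3"); st()
P=np.load("/tmp/s3.npz")["P"]
for v in range(178,235,8): print(v,[tuple((P[v,u]*1000).round().astype(int).tolist()) for u in range(240,300,12)])
p,R=plan([.36,.15,.26],frame(5.5,40),15)
E
```

```text
t 5.67 q [-0.19 -0.03  1.76  0.    1.42  1.64] p [ 0.5373 -0.074   0.3245] F [-3.9  3.8 -0.1] down 89.6 z [-0.25 -0.97 -0.  ]
178 [(508, -375, 1), (476, -348, -3), (447, -317, -4), (420, -284, -1), (405, -237, 18)]
186 [(536, -343, 1), (575, -220, 107), (547, -195, 105), (525, -162, 110), (496, -138, 107)]
194 [(561, -313, 1), (597, -196, 104), (572, -167, 105), (545, -142, 103), (445, -197, -4)]
202 [(584, -287, -3), (622, -167, 107), (595, -142, 105), (568, -117, 102), (533, -101, 87)]
210 [(609, -258, -2), (622, -172, 68), (617, -119, 102), (576, -111, 77), (536, -101, 54)]
218 [(634, -229, -1), (624, -176, 30), (620, -119, 69), (577, -114, 39), (540, -99, 21)]
226 [(655, -205, -4), (629, -176, -5), (622, -121, 32), (584, -110, 10), (554, -86, 4)]
234 [(678, -178, -4), (654, -147, 0), (627, -120, -1), (599, -95, -6), (574, -65, -2)]
rot/row [-1.2, 0.6, 3.3] -> [0.36 0.15 0.26]
[[0.44, -1.51, -1.15], [0.37, -1.51, -1.18], [0.29, -1.51, -1.21], [0.22, -1.5, -1.24], [0.15, -1.48, -1.27]]
[[0.08, -1.46, -1.29], [0.01, -1.43, -1.32], [-0.06, -1.4, -1.36], [-0.13, -1.37, -1.38], [-0.19, -1.33, -1.42]]
[[-0.25, -1.29, -1.44], [-0.31, -1.24, -1.47], [-0.36, -1.2, -1.51], [-0.42, -1.14, -1.53], [-0.46, -1.08, -1.56]]
```

The ivory lid reads flat at z of about 0.105, and the caddy's edges are where they were. Next is the orange caddy: pitch the tool to 40° below horizontal at a standoff in front of its tab.

```bash
python3 - <<'E'
from h import *
p,R=plan([.44,.17,.20],frame(5.5,40),15)
E
```

```text
rot/row [-1.2, 0.6, 3.3] -> [0.44 0.17 0.2 ]
[[0.84, -1.03, -1.41], [0.8, -1.04, -1.43], [0.75, -1.06, -1.44], [0.7, -1.07, -1.45], [0.66, -1.08, -1.47]]
[[0.61, -1.09, -1.49], [0.56, -1.09, -1.5], [0.52, -1.09, -1.52], [0.47, -1.08, -1.54], [0.42, -1.08, -1.55]]
[[0.38, -1.07, -1.57], [0.34, -1.05, -1.59], [0.29, -1.04, -1.61], [0.25, -1.02, -1.63], [0.21, -1.0, -1.65]]
```

Call:
{"op": "carry_out", "data": {
  "offset": [
    [0.85, -1.05, -1.4],
    [0.8, -1.05, -1.4],
    [0.75, -1.05, -1.45],
    [0.7, -1.05, -1.45],
    [0.65, -1.1, -1.45]
  ],
  "delta_rot": [
    [-1.2, 0.6, 3.3],
    [-1.2, 0.6, 3.3],
    [-1.2, 0.6, 3.3],
    [-1.2, 0.6, 3.3],
    [-1.2, 0.6, 3.3]
  ]
}}

```text
time: 6.08
tool_pos: [0.5079, 0.0023, 0.2822]
tcp_rot: [1.45, 0.929, -1.082]
wrist_force: [-0.4, 0.5, -0.6]
width: -0.003
```

Call:
{"op": "carry_out", "data": {
  "offset": [
    [0.6, -1.1, -1.5],
    [0.55, -1.1, -1.5],
    [0.5, -1.1, -1.5],
    [0.45, -1.1, -1.55],
    [0.4, -1.1, -1.55]
  ],
  "delta_rot": [
    [-1.2, 0.6, 3.3],
    [-1.2, 0.6, 3.3],
    [-1.2, 0.6, 3.3],
    [-1.2, 0.6, 3.3],
    [-1.2, 0.6, 3.3]
  ]
}}

```text
time: 6.5
tool_pos: [0.4745, 0.0833, 0.2407]
tcp_rot: [1.478, 0.772, -0.776]
wrist_force: [1.1, -0.3, -0.6]
width: -0.002
```

Call:
{"op": "carry_out", "data": {
  "offset": [
    [0.4, -1.05, -1.55],
    [0.35, -1.05, -1.6],
    [0.3, -1.05, -1.6],
    [0.25, -1, -1.65],
    [0.2, -1, -1.65]
  ],
  "delta_rot": [
    [-1.2, 0.6, 3.3],
    [-1.2, 0.6, 3.3],
    [-1.2, 0.6, 3.3],
    [-1.2, 0.6, 3.3],
    [-1.2, 0.6, 3.3]
  ]
}}

```text
time: 6.92
tool_pos: [0.455, 0.1616, 0.2152]
tcp_rot: [1.466, 0.635, -0.494]
wrist_force: [-0.4, 0.1, -0.4]
width: -0.001
```

```bash
python3 - <<'E'
from h import *
st(); h=frame(5.5,0)[:,0]; H=np.array([.646,.190,0])
at=lambda dx,z:H+h*dx+[0,0,z]
F=frame(5.5,40)
p,R=plan(at(-.195,.065),F,10)
E
```

```text
t 6.92 q [ 0.5  -0.57  2.57 -0.75  0.45  2.55] p [0.455  0.1616 0.2152] F [-0.4  0.1 -0.4] down 41.5 z [ 0.09 -1.   -0.01]
rot/row [-0.0, -0.0, 0.2] -> [0.452 0.171 0.065]
[[0.98, -1.14, -0.09], [0.98, -1.14, -0.09], [0.97, -1.15, -0.09], [0.97, -1.15, -0.09], [0.96, -1.15, -0.09]]
[[0.96, -1.16, -0.09], [0.96, -1.16, -0.09], [0.95, -1.16, -0.1], [0.94, -1.17, -0.09], [0.95, -1.17, -0.1]]
```

Joints 3 and 6 are at their limits, so I'll use a heading nearer radial (18°) and a pitch of 45°.

```bash
cat >> h.py <<'E'
hO=frame(5.5,0)[:,0]; HO=np.array([.646,.190,0])
at=lambda dx,z:HO+hO*dx+[0,0,z]
E
python3 - <<'E'
from h import *
p,R=plan(at(-.185,.064),frame(18,45),10)
E
```

```text
rot/row [-0.9, 0.9, -0.3] -> [0.462 0.172 0.064]
[[1.06, -1.08, -0.09], [1.07, -1.07, -0.09], [1.08, -1.07, -0.09], [1.08, -1.06, -0.09], [1.09, -1.05, -0.09]]
[[1.1, -1.05, -0.09], [1.1, -1.04, -0.09], [1.11, -1.03, -0.09], [1.11, -1.02, -0.09], [1.13, -1.02, -0.09]]
```

Call:
{"op": "carry_out", "data": {
  "offset": [
    [1.05, -1.1, -0.1],
    [1.05, -1.1, -0.1],
    [1.1, -1.05, -0.1],
    [1.1, -1.05, -0.1],
    [1.1, -1.05, -0.1]
  ],
  "delta_rot": [
    [-0.9, 0.9, -0.3],
    [-0.9, 0.9, -0.3],
    [-0.9, 0.9, -0.3],
    [-0.9, 0.9, -0.3],
    [-0.9, 0.9, -0.3]
  ]
}}

```text
time: 7.33
tool_pos: [0.4786, 0.1792, 0.1537]
tcp_rot: [1.405, 0.743, -0.461]
wrist_force: [0.1, -0.1, 0.6]
width: -0.001
```

Call:
{"op": "carry_out", "data": {
  "offset": [
    [1.1, -1.05, -0.1],
    [1.1, -1.05, -0.1],
    [1.1, -1.05, -0.1],
    [1.1, -1, -0.1],
    [1.1, -1, -0.1]
  ],
  "delta_rot": [
    [-0.9, 0.9, -0.3],
    [-0.9, 0.9, -0.3],
    [-0.9, 0.9, -0.3],
    [-0.9, 0.9, -0.3],
    [-0.9, 0.9, -0.3]
  ]
}}

```text
time: 7.75
tool_pos: [0.4932, 0.1902, 0.0869]
tcp_rot: [1.336, 0.85, -0.408]
wrist_force: [0.3, 0.4, 0.8]
width: -0.004
```

```bash
python3 - <<'E'
from h import *
st()
p,R=plan(at(-.127,.064),frame(18,45),10)
im,d=grab("top","t4");im2,d2=grab("scene","s4")
P=np.load("/tmp/s4.npz")["P"]
g=np.hstack([cv2.resize(im[200:320,230:350],(400,400)),cv2.resize(im2[180:310,295:425],(400,400))]);cv2.imwrite("pics/c4.png",g[:,:,::-1])
E
```

```text
t 7.75 q [ 0.33 -0.19  2.57 -0.96  0.02  2.55] p [0.4932 0.1902 0.0869] F [0.3 0.4 0.8] down 47.4 z [ 0.3  -0.95  0.  ]
rot/row [-0.0, 0.0, 0.2] -> [0.52  0.178 0.064]
[[0.31, 0.0, 0.2], [0.31, 0.0, 0.2], [0.31, 0.0, 0.2], [0.32, -0.0, 0.2], [0.31, -0.0, 0.2]]
[[0.32, -0.0, 0.2], [0.31, -0.0, 0.19], [0.32, -0.01, 0.2], [0.31, -0.01, 0.19], [0.32, -0.01, 0.2]]
```

View pics/c4.png

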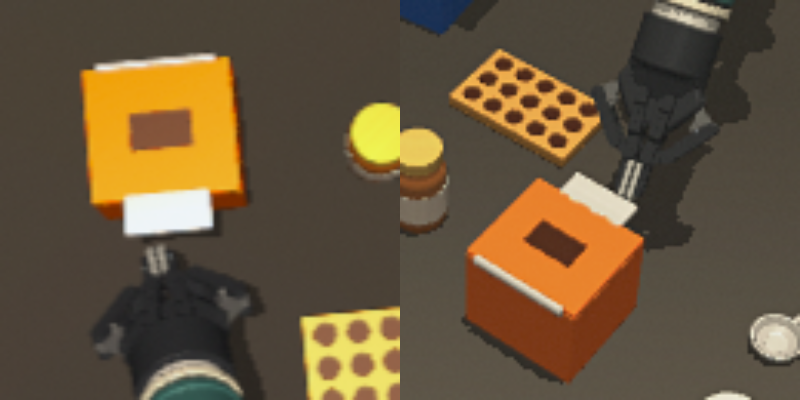

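The crop shows the fingertips just in front of the orange tab, slightly to its left. Joint 5 is at its lower limit, so 45° is too flat at this reach. I'll back off a little and steepen to 57°.

```bash
python3 - <<'E'
from h import *
p,R=plan([.46,.165,.12],frame(19.5,57),10)
E
```

```text
rot/row [-0.2, 0.1, -1.0] -> [0.46  0.165 0.12 ]
[[-0.51, -0.06, 0.13], [-0.51, -0.07, 0.13], [-0.51, -0.07, 0.13], [-0.51, -0.08, 0.13], [-0.51, -0.09, 0.13]]
[[-0.5, -0.11, 0.13], [-0.5, -0.11, 0.13], [-0.5, -0.12, 0.12], [-0.5, -0.13, 0.12], [-0.5, -0.15, 0.13]]
```

Call:
{"op": "carry_out", "data": {
  "offset": [
    [-0.5, -0.05, 0.15],
    [-0.5, -0.05, 0.15],
    [-0.5, -0.1, 0.1],
    [-0.5, -0.1, 0.1],
    [-0.5, -0.1, 0.1]
  ],
  "delta_rot": [
    [-0.2, 0.1, -1],
    [-0.2, 0.1, -1],
    [-0.2, 0.1, -1],
    [-0.2, 0.1, -1],
    [-0.2, 0.1, -1]
  ]
}}

```text
time: 8.27
tool_pos: [0.4834, 0.1801, 0.0981]
tcp_rot: [1.311, 0.88, -0.45]
wrist_force: [0.1, -0.5, 0.4]
width: 0.005
```

Call:
{"op": "carry_out", "data": {
  "offset": [
    [-0.5, -0.1, 0.1],
    [-0.5, -0.1, 0.1],
    [-0.5, -0.1, 0.1],
    [-0.5, -0.15, 0.1],
    [-0.5, -0.15, 0.1]
  ],
  "delta_rot": [
    [-0.2, 0.1, -1],
    [-0.2, 0.1, -1],
    [-0.2, 0.1, -1],
    [-0.2, 0.1, -1],
    [-0.2, 0.1, -1]
  ]
}}

```text
time: 8.68
tool_pos: [0.4661, 0.1694, 0.1149]
tcp_rot: [1.263, 0.948, -0.504]
wrist_force: [-0.2, -0.0, 0.6]
width: 0.003
```

```bash
python3 - <<'E'
from h import *
st()
p,R=plan(at(-.18,.058),frame(19.5,57),10)
E
```

```text
t 8.68 q [ 0.29 -0.31  2.52  0.02  0.33  1.52] p [0.4661 0.1694 0.1149] F [-0.2 -0.   0.6] down 55.2 z [ 0.32 -0.95  0.01]
rot/row [-0.0, 0.1, -0.2] -> [0.467 0.173 0.058]
[[0.48, -0.31, -0.04], [0.48, -0.31, -0.04], [0.48, -0.31, -0.03], [0.48, -0.3, -0.03], [0.48, -0.3, -0.03]]
[[0.48, -0.3, -0.03], [0.48, -0.3, -0.03], [0.49, -0.3, -0.03], [0.48, -0.3, -0.04], [0.49, -0.3, -0.03]]
```

Call:
{"op": "carry_out", "data": {
  "offset": [
    [0.95, -0.6, 0],
    [0.95, -0.6, 0],
    [0.95, -0.6, 0],
    [0.95, -0.6, 0],
    [0.95, -0.6, 0]
  ],
  "delta_rot": [
    [0, 0, -0.4],
    [0, 0, -0.4],
    [0, 0, -0.4],
    [0, 0, -0.4],
    [0, 0, -0.4]
  ]
}}

```text
time: 9.1
tool_pos: [0.4685, 0.1692, 0.0584]
tcp_rot: [1.249, 0.971, -0.53]
wrist_force: [-0.3, 0.2, -0.2]
width: -0.0
```

```bash
python3 - <<'E'
from h import *
st()
p,R=plan(at(-.126,.058),frame(19,57),10)
E
```

```text
t 9.1 q [ 0.29 -0.17  2.54  0.03  0.2   1.51] p [0.4685 0.1692 0.0584] F [-0.3  0.2 -0.2] down 57.2 z [ 0.32 -0.95  0.01]
rot/row [0.0, 0.1, 0.0] -> [0.521 0.178 0.058]
[[0.29, 0.44, 0.08], [0.29, 0.44, 0.08], [0.29, 0.43, 0.09], [0.29, 0.44, 0.08], [0.28, 0.43, 0.09]]
[[0.29, 0.44, 0.09], [0.28, 0.43, 0.09], [0.29, 0.44, 0.08], [0.28, 0.43, 0.09], [0.29, 0.44, 0.09]]
```

Call:
{"op": "carry_out", "data": {
  "offset": [
    [0.3, 0.45, 0.1],
    [0.3, 0.45, 0.1],
    [0.3, 0.45, 0.1],
    [0.3, 0.45, 0.1],
    [0.3, 0.45, 0.1]
  ],
  "delta_rot": [
    [0, 0, 0],
    [0, 0, 0],
    [0, 0, 0],
    [0, 0, 0],
    [0, 0, 0]
  ]
}}

```text
time: 9.52
tool_pos: [0.4981, 0.1734, 0.0599]
tcp_rot: [1.249, 0.968, -0.528]
wrist_force: [0.3, -0.5, -0.4]
width: -0.007
```

Call:
{"op": "carry_out", "data": {
  "offset": [
    [0.3, 0.45, 0.1],
    [0.3, 0.45, 0.1],
    [0.3, 0.45, 0.1],
    [0.3, 0.45, 0.1],
    [0.25, 0.45, 0.1]
  ],
  "delta_rot": [
    [0, 0, 0],
    [0, 0, 0],
    [0, 0, 0],
    [0, 0, 0],
    [0, 0, 0]
  ]
}}

```text
time: 9.93
tool_pos: [0.5202, 0.1759, 0.0557]
tcp_rot: [1.246, 0.976, -0.537]
wrist_force: [-16.3, -5.0, 4.5]
width: -0.005
```

```bash
python3 - <<'E'
from h import *
st();F=frame(19,57)
p,R=plan(at(-.124,.118),F,10)
p,R=plan(at(-.103,.164),F,5,p,R)
im,d=grab("top","t5");im2,d2=grab("scene","s5")
g=np.hstack([cv2.resize(im[200:320,230:350],(400,400)),cv2.resize(im2[180:310,295:425],(400,400))]);cv2.imwrite("pics/c5.png",g[:,:,::-1])
E
```

```text
t 9.93 q [ 0.27 -0.05  2.44  0.1   0.19  1.42] p [0.5202 0.1759 0.0557] F [-16.3  -5.    4.5] down 57.6 z [ 0.32 -0.95  0.01]
rot/row [0.0, 0.1, 0.1] -> [0.523 0.178 0.118]
[[-0.51, 0.36, -0.01], [-0.51, 0.36, -0.01], [-0.51, 0.36, -0.01], [-0.51, 0.36, -0.01], [-0.51, 0.36, -0.01]]
[[-0.51, 0.36, -0.01], [-0.5, 0.37, -0.01], [-0.51, 0.37, -0.01], [-0.5, 0.36, -0.01], [-0.5, 0.37, -0.0]]
rot/row [0.0, -0.0, -0.1] -> [0.543 0.18  0.164]
[[-0.54, 0.85, 0.1], [-0.55, 0.84, 0.1], [-0.55, 0.85, 0.09], [-0.55, 0.84, 0.1], [-0.55, 0.84, 0.09]]
```

View pics/c5.png

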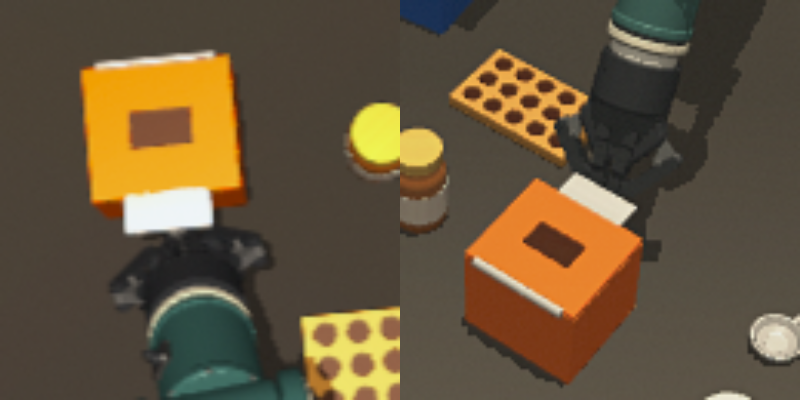

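The wrist force is -16 N in x, so the finger's thicker root has probably met the tab's edge. The caddy still looks in place. I'll back off 8 mm and then lift with less insertion.

Call:
{"op": "carry_out", "data": {
  "offset": [
    [-0.15, -0.25, 0],
    [-0.15, -0.25, 0],
    [-0.2, -0.2, 0],
    [0, 0, 0],
    [0, 0, 0]
  ],
  "delta_rot": [
    [0, 0, 0],
    [0, 0, 0],
    [0, 0, 0],
    [0, 0, 0],
    [0, 0, 0]
  ]
}}

```text
time: 10.45
tool_pos: [0.516, 0.1742, 0.0599]
tcp_rot: [1.249, 0.968, -0.528]
wrist_force: [-0.1, -0.8, -0.3]
width: -0.003
```

```bash
python3 - <<'E'
from h import *
st();F=frame(18,57)
s=read_state();d=np.array(s["tool_pos"])-HO;print("dx",d@hO,"lat",d@np.array([-hO[1],hO[0],0]))
p=R=None
for w,n in(((-.134,.074),5),((-.132,.098),5),((-.126,.121),5),((-.116,.144),5),((-.103,.165),5),((-.0735,.193),5),((-.04,.208),5),((-.009,.212),5),((.015,.209),5)):
    p,R=plan(at(*w),F,n,p,R)
a=np.load("/tmp/t0.npz");im,dd=grab("top","t6")
m=lambda i:(lambda h:((h[...,0]>6)&(h[...,0]<18)&(h[...,1]>180)&(h[...,2]>90)))(cv2.cvtColor(i,cv2.COLOR_RGB2HSV))[210:258,245:310]
for i in(a["im"],im):
    q=np.argwhere(m(i));print(len(q),q.mean(0),cv2.minAreaRect(q.astype(np.float32)))
E
```

```text
t 10.45 q [ 0.27 -0.07  2.45  0.1   0.19  1.42] p [0.516  0.1742 0.0599] F [-0.1 -0.8 -0.3] down 57.0 z [ 0.32 -0.95  0.01]
dx -0.1309484699494601 lat -0.003303127588685306
rot/row [0.2, 0.1, 0.0] -> [0.513 0.177 0.074]
[[-0.26, 0.12, -0.07], [-0.26, 0.11, -0.08], [-0.26, 0.12, -0.08], [-0.26, 0.11, -0.07], [-0.26, 0.12, -0.08]]
rot/row [-0.0, -0.0, 0.0] -> [0.515 0.177 0.098]
[[-0.38, 0.29, 0.01], [-0.38, 0.29, 0.01], [-0.38, 0.3, 0.01], [-0.39, 0.29, 0.0], [-0.38, 0.3, 0.01]]
rot/row [-0.0, -0.0, 0.0] -> [0.521 0.178 0.121]
[[-0.32, 0.35, 0.02], [-0.32, 0.35, 0.03], [-0.32, 0.35, 0.02], [-0.33, 0.35, 0.03], [-0.32, 0.34, 0.02]]
rot/row [-0.0, -0.0, 0.0] -> [0.531 0.179 0.144]
[[-0.28, 0.41, 0.04], [-0.28, 0.42, 0.04], [-0.28, 0.41, 0.05], [-0.28, 0.42, 0.04], [-0.28, 0.41, 0.05]]
rot/row [-0.0, -0.0, 0.0] -> [0.543 0.18  0.165]
[[-0.21, 0.44, 0.05], [-0.22, 0.44, 0.06], [-0.21, 0.44, 0.05], [-0.22, 0.45, 0.06], [-0.21, 0.44, 0.05]]
rot/row [-0.0, -0.0, 0.0] -> [0.573 0.183 0.193]
[[-0.16, 0.79, 0.13], [-0.16, 0.79, 0.13], [-0.15, 0.79, 0.12], [-0.16, 0.79, 0.13], [-0.15, 0.78, 0.12]]
rot/row [-0.0, -0.0, 0.0] -> [0.606 0.186 0.208]
[[0.1, 0.71, 0.14], [0.1, 0.71, 0.15], [0.11, 0.71, 0.14], [0.1, 0.72, 0.15], [0.11, 0.71, 0.14]]
rot/row [-0.0, -0.0, 0.0] -> [0.637 0.189 0.212]
[[0.26, 0.55, 0.13], [0.26, 0.55, 0.14], [0.26, 0.55, 0.13], [0.26, 0.56, 0.14], [0.27, 0.55, 0.13]]
rot/row [-0.0, -0.0, 0.0] -> [0.661 0.191 0.209]
[[0.3, 0.36, 0.1], [0.31, 0.36, 0.11], [0.3, 0.36, 0.1], [0.31, 0.36, 0.11], [0.3, 0.36, 0.1]]
121 [29.1322314  37.45454545] ((28.504777908325195, 33.18553924560547), (40.40781784057617, 46.24367904663086), 4.23639440536499)
128 [28.8125   37.234375] ((28.401636123657227, 33.081966400146484), (41.555904388427734, 46.26375961303711), 5.19442892074585)
```

Contact is released and the caddy is unmoved, to within 0.1 px. Next I lift under the tab.

Call:
{"op": "carry_out", "data": {
  "offset": [
    [-0.25, 0.1, -0.05],
    [-0.25, 0.1, -0.05],
    [-0.25, 0.1, -0.05],
    [-0.25, 0.1, -0.05],
    [-0.25, 0.1, -0.05]
  ],
  "delta_rot": [
    [0, 0, 0],
    [0, 0, 0],
    [0, 0, 0],
    [0, 0, 0],
    [0, 0, 0]
  ]
}}

```text
time: 10.92
tool_pos: [0.5123, 0.1759, 0.0729]
tcp_rot: [1.249, 0.969, -0.529]
wrist_force: [0.3, 0.3, 0.2]
width: -0.002
```

Call:
{"op": "carry_out", "data": {
  "offset": [
    [-0.4, 0.3, 0],
    [-0.4, 0.3, 0],
    [-0.4, 0.3, 0],
    [-0.4, 0.3, 0],
    [-0.4, 0.3, 0]
  ],
  "delta_rot": [
    [0, 0, 0],
    [0, 0, 0],
    [0, 0, 0],
    [0, 0, 0],
    [0, 0, 0]
  ]
}}

```text
time: 11.33
tool_pos: [0.5135, 0.1765, 0.0977]
tcp_rot: [1.248, 0.97, -0.53]
wrist_force: [-0.6, -0.3, -1.1]
width: -0.0
```

```bash
python3 - <<'E'
from h import *
st();F=frame(18,57)
s=read_state();d=np.array(s["tool_pos"])-HO;print("dx",d@hO,"lat",d@np.array([-hO[1],hO[0],0]))
grab("top","t7");P=np.load("/tmp/t7.npz")["P"]
for v in(225,240,250,258,264):print(v,P[v,268].round(3),P[v,290].round(3))
E
```

```text
t 11.33 q [ 0.28 -0.15  2.43  0.05  0.29  1.48] p [0.5135 0.1765 0.0977] F [-0.6 -0.3 -1.1] down 57.1 z [ 0.32 -0.95  0.01]
dx -0.13314627853295283 lat -0.0007093272233708272
225 [0.629 0.213 0.11 ] [0.628 0.154 0.117]
240 [0.587 0.212 0.118] [0.587 0.153 0.117]
250 [0.56  0.211 0.121] [0.56  0.153 0.119]
258 [0.538 0.21  0.125] [0.538 0.152 0.122]
264 [0.522 0.209 0.129] [0.522 0.152 0.127]
```

The lid is rising as planned, at about 10° with a force of about 1 N. I'll continue along the arc.

Call:
{"op": "carry_out", "data": {
  "offset": [
    [-0.3, 0.35, 0],
    [-0.3, 0.35, 0],
    [-0.3, 0.35, 0.05],
    [-0.3, 0.35, 0.05],
    [-0.3, 0.35, 0]
  ],
  "delta_rot": [
    [0, 0, 0],
    [0, 0, 0],
    [0, 0, 0],
    [0, 0, 0],
    [0, 0, 0]
  ]
}}

```text
time: 11.8
tool_pos: [0.5199, 0.1781, 0.1196]
tcp_rot: [1.248, 0.97, -0.53]
wrist_force: [-3.0, -2.1, 0.1]
width: -0.001
```

Call:
{"op": "carry_out", "data": {
  "offset": [
    [-0.3, 0.4, 0.05],
    [-0.3, 0.4, 0.05],
    [-0.3, 0.4, 0.05],
    [-0.3, 0.4, 0.05],
    [-0.3, 0.4, 0.05]
  ],
  "delta_rot": [
    [0, 0, 0],
    [0, 0, 0],
    [0, 0, 0],
    [0, 0, 0],
    [0, 0, 0]
  ]
}}

```text
time: 12.22
tool_pos: [0.5299, 0.179, 0.1441]
tcp_rot: [1.249, 0.968, -0.528]
wrist_force: [-0.2, 0.6, -0.5]
width: 0.004
```

Call:
{"op": "carry_out", "data": {
  "offset": [
    [-0.2, 0.45, 0.05],
    [-0.2, 0.45, 0.05],
    [-0.2, 0.45, 0.05],
    [-0.2, 0.45, 0.05],
    [-0.2, 0.45, 0.05]
  ],
  "delta_rot": [
    [0, 0, 0],
    [0, 0, 0],
    [0, 0, 0],
    [0, 0, 0],
    [0, 0, 0]
  ]
}}

```text
time: 12.63
tool_pos: [0.5429, 0.1811, 0.164]
tcp_rot: [1.249, 0.969, -0.53]
wrist_force: [0.3, -0.3, -0.7]
width: -0.004
```

```bash
python3 - <<'E'
from h import *
st();F=frame(18,57)
s=read_state();d=np.array(s["tool_pos"])-HO;print("dx",d@hO,"lat",d@np.array([-hO[1],hO[0],0]))
p=R=None
for w,n in(((-.0735,.193),5),((-.04,.208),5),((-.009,.212),5),((.015,.209),5)):
    p,R=plan(at(*w),F,n,p,R)
grab("top","t8");P=np.load("/tmp/t8.npz")["P"]
for v in range(220,260,6):print(v,P[v,262].round(3),P[v,294].round(3))
E
```

```text
t 12.63 q [ 0.27 -0.19  2.32  0.04  0.44  1.48] p [0.5429 0.1811 0.164 ] F [ 0.3 -0.3 -0.7] down 57.1 z [ 0.32 -0.95  0.01]
dx -0.10351288958134723 lat 0.000982502480737601
rot/row [0.2, 0.1, 0.0] -> [0.573 0.183 0.193]
[[-0.17, 0.8, 0.16], [-0.17, 0.8, 0.16], [-0.17, 0.8, 0.16], [-0.17, 0.8, 0.15], [-0.17, 0.81, 0.15]]
rot/row [-0.0, -0.0, 0.0] -> [0.606 0.186 0.208]
[[0.1, 0.71, 0.14], [0.1, 0.71, 0.15], [0.11, 0.71, 0.14], [0.1, 0.72, 0.15], [0.11, 0.71, 0.14]]
rot/row [-0.0, -0.0, 0.0] -> [0.637 0.189 0.212]
[[0.26, 0.55, 0.13], [0.26, 0.55, 0.14], [0.26, 0.55, 0.13], [0.26, 0.56, 0.14], [0.26, 0.55, 0.13]]
rot/row [-0.0, -0.0, 0.0] -> [0.661 0.191 0.209]
[[0.31, 0.36, 0.1], [0.3, 0.36, 0.11], [0.31, 0.36, 0.1], [0.3, 0.36, 0.11], [0.31, 0.37, 0.1]]
220 [0.643 0.23  0.109] [0.641 0.143 0.118]
226 [0.624 0.227 0.125] [0.622 0.142 0.135]
232 [0.604 0.225 0.142] [0.603 0.141 0.147]
238 [0.586 0.223 0.155] [0.585 0.14  0.164]
244 [0.567 0.22  0.174] [0.584 0.146 0.07 ]
250 [0.566 0.232 0.081] [0.567 0.145 0.073]
256 [0.549 0.232 0.079] [0.529 0.135 0.23 ]
```

Call:
{"op": "carry_out", "data": {
  "offset": [
    [-0.15, 0.8, 0.15],
    [-0.15, 0.8, 0.15],
    [-0.15, 0.8, 0.15],
    [-0.15, 0.8, 0.15],
    [-0.15, 0.8, 0.15]
  ],
  "delta_rot": [
    [0, 0, 0],
    [0, 0, 0],
    [0, 0, 0],
    [0, 0, 0],
    [0, 0, 0]
  ]
}}

```text
time: 13.1
tool_pos: [0.5737, 0.1838, 0.1926]
tcp_rot: [1.249, 0.969, -0.529]
wrist_force: [-0.4, -0.6, -0.4]
width: 0.001
```

Call:
{"op": "carry_out", "data": {
  "offset": [
    [0.1, 0.7, 0.15],
    [0.1, 0.7, 0.15],
    [0.1, 0.7, 0.15],
    [0.1, 0.7, 0.15],
    [0.1, 0.7, 0.15]
  ],
  "delta_rot": [
    [0, 0, 0],
    [0, 0, 0],
    [0, 0, 0],
    [0, 0, 0],
    [0, 0, 0]
  ]
}}

```text
time: 13.52
tool_pos: [0.606, 0.187, 0.2066]
tcp_rot: [1.248, 0.97, -0.53]
wrist_force: [0.3, 0.2, -0.2]
width: -0.002
```

Call:
{"op": "carry_out", "data": {
  "offset": [
    [0.25, 0.55, 0.15],
    [0.25, 0.55, 0.15],
    [0.25, 0.55, 0.15],
    [0.25, 0.55, 0.15],
    [0.25, 0.55, 0.15]
  ],
  "delta_rot": [
    [0, 0, 0],
    [0, 0, 0],
    [0, 0, 0],
    [0, 0, 0],
    [0, 0, 0]
  ]
}}

```text
time: 13.93
tool_pos: [0.6367, 0.1895, 0.211]
tcp_rot: [1.248, 0.97, -0.53]
wrist_force: [-0.9, -0.4, -0.3]
width: -0.0
```

```bash
python3 - <<'E'
from h import *
st();s=read_state();d=np.array(s["tool_pos"])-HO;print("dx",d@hO,"lat",d@np.array([-hO[1],hO[0],0]))
grab("top","t9");Q=np.load("/tmp/t9.npz")["P"]
for v in range(180,232,6):print(v,Q[v,258].round(3),Q[v,304].round(3))
E
```

```text
t 13.93 q [ 0.23 -0.05  2.1   0.08  0.52  1.42] p [0.6367 0.1895 0.211 ] F [-0.9 -0.4 -0.3] down 57.1 z [ 0.32 -0.95  0.01]
dx -0.009340887047299578 lat 0.00035969734485810325
180 [0.786 0.258 0.005] [ 0.787  0.122 -0.   ]
186 [0.768 0.258 0.001] [0.768 0.122 0.002]
192 [ 0.751  0.258 -0.001] [0.75  0.122 0.001]
198 [0.731 0.257 0.003] [0.732 0.122 0.002]
204 [ 0.715  0.257 -0.002] [0.714 0.122 0.   ]
210 [0.643 0.225 0.23 ] [0.696 0.122 0.   ]
216 [0.644 0.234 0.156] [0.678 0.121 0.001]
222 [0.605 0.219 0.267] [0.659 0.121 0.004]
228 [0.586 0.215 0.29 ] [ 0.642  0.121 -0.   ]
```

Near upright at about 90°. Last nudge past upright, then withdraw towards the robot.

Call:
{"op": "carry_out", "data": {
  "offset": [
    [0.3, 0.4, 0.1],
    [0.3, 0.4, 0.1],
    [0.3, 0.4, 0.1],
    [0.3, 0.4, 0.1],
    [0.3, 0.4, 0.1]
  ],
  "delta_rot": [
    [0, 0, 0],
    [0, 0, 0],
    [0, 0, 0],
    [0, 0, 0],
    [0, 0, 0]
  ]
}}

```text
time: 14.4
tool_pos: [0.6619, 0.1927, 0.2094]
tcp_rot: [1.248, 0.97, -0.53]
wrist_force: [-0.6, -0.5, 0.0]
width: 0.0
```

Call:
{"op": "carry_out", "data": {
  "offset": [
    [0, 0, 0],
    [-0.3, -0.3, 0],
    [-1, -0.8, 0],
    [-2, -1, 0],
    [-2, -1, 0]
  ],
  "delta_rot": [
    [0, 0, 0],
    [0, 0, 0],
    [0, 0, 0],
    [0, 0, 0],
    [0, 0, 0]
  ]
}}

```text
time: 14.82
tool_pos: [0.6079, 0.1752, 0.2361]
tcp_rot: [1.247, 0.972, -0.531]
wrist_force: [-0.2, -0.1, 0.9]
width: -0.002
```

Call:
{"op": "carry_out", "data": {
  "offset": [
    [-2.5, -1, 0],
    [-2.5, -1, 0],
    [-2.5, -1, 0],
    [-2.5, -1, 0],
    [-2, 0, 0]
  ],
  "delta_rot": [
    [0, 0, 0],
    [0, 0, 0],
    [0, 0, 0],
    [0, 0, 0],
    [0, 0, 0]
  ]
}}

```text
time: 15.23
tool_pos: [0.5125, 0.1446, 0.316]
tcp_rot: [1.248, 0.971, -0.531]
wrist_force: [0.5, -0.6, 0.7]
width: 0.001
```

Call:
{"op": "carry_out", "data": {
  "offset": [
    [0, 0, 2],
    [0, 0, 2],
    [0, 0, 2],
    [0, 0, 0],
    [0, 0, 0]
  ],
  "delta_rot": [
    [0, 0, 0],
    [0, 0, 0],
    [0, 0, 0],
    [0, 0, 0],
    [0, 0, 0]
  ]
}}

```text
time: 15.65
tool_pos: [0.5341, 0.0875, 0.317]
tcp_rot: [1.25, 0.969, -0.532]
wrist_force: [-0.1, -0.4, -0.6]
width: 0.001
```

```bash
python3 - <<'E'
from h import *
st()
im,_=grab("top","t10");im2,_=grab("scene","s10")
Q=np.load("/tmp/t10.npz")["P"];A=np.load("/tmp/t0.npz")
for v in range(190,226,5):print(v,Q[v,268].round(3),Q[v,290].round(3))
for u,v in((405,250),(420,255),(425,215)):print("ivory",Q[v,u].round(3))
cv2.imwrite("pics/c10.png",np.hstack([im[150:390,100:500],cv2.resize(im2,(640,480))[100:340,150:550]])[:,:,::-1])
E
```

```text
t 15.65 q [ 0.02 -0.4   2.17  0.21  0.83  1.17] p [0.5341 0.0875 0.317 ] F [-0.1 -0.4 -0.6] down 57.1 z [ 0.32 -0.95  0.01]
190 [0.693 0.201 0.232] [ 0.757  0.163 -0.001]
195 [0.685 0.203 0.211] [0.688 0.149 0.201]
200 [0.679 0.206 0.187] [0.681 0.15  0.178]
205 [0.671 0.208 0.164] [0.673 0.152 0.156]
210 [0.662 0.21  0.146] [0.666 0.153 0.129]
215 [0.654 0.213 0.121] [0.657 0.155 0.109]
220 [0.644 0.214 0.104] [0.649 0.157 0.079]
225 [0.635 0.217 0.08 ] [0.634 0.156 0.086]
ivory [ 0.562 -0.153  0.108]
ivory [ 0.548 -0.192  0.108]
ivory [ 0.681 -0.231  0.001]
```

View pics/c10.png

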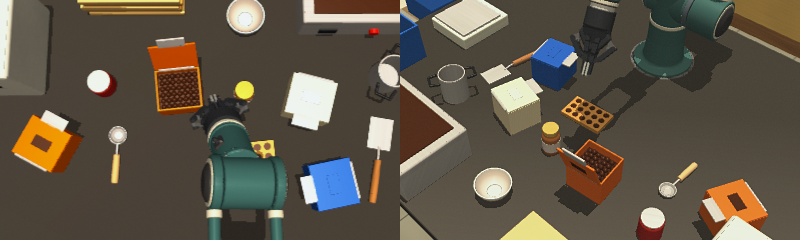

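The picture shows the orange lid leaning back about 20° past upright (at its stop), the ivory lid flat at 0.108, and the bystanders in place with the gripper clear in the air. Handing in.

```bash
python3 - <<'E'
from h import *
st(); print(finish_job())
E
```

```text
t 15.75 q [ 0.02 -0.4   2.17  0.21  0.83  1.17] p [0.5339 0.0886 0.3168] F [ 0.   0.1 -0.6] down 57.1 z [ 0.32 -0.95  0.01]
the job is handed in; nothing more can be done
None
```

Both lids are done in the order asked, and I handed the job in at 15.75 s. I pulled the ivory lid past upright from behind its tab and it fell shut. Then I lifted the orange lid from under its tab with the shut fingertips and pushed it past upright onto its stop.

**Last checks:**
- **Ivory lid:** it reads flat at about 0.108 m, against 0.106 m for the lid's top when shut. The caddy's edges had not moved when I checked them just after the lid fell.
- **Orange lid:** it leans about 21° past upright (about 1.94 rad against the 1.9 stop), and its hinge is within about 2 mm of the first measurement.
- **Surroundings:** the last picture shows nothing else out of place. I compared the other things by eye only. The gripper was clear of everything, with wrist force near zero.

**What went wrong on the way:**
- **Arm limits:** the 40° and 45° tool pitches I planned for the orange tab ran into joint limits, so I used 57°.
- **Contact at the orange tab:** my first insertion under the tab pressed with about 17 N at the wrist. I took this to be the finger's thicker root meeting the tab's edge. I backed off, and the caddy had shifted by no more than 0.1 pixel in the camera picture.

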